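# Click the dowel case lid shut all round

### The arm

A 7-joint arm with a two-finger parallel gripper is mounted at the origin on the work surface. World frame = base frame: x ahead of the robot, y to its left, z up, the work surface at z = 0. Lengths are in mm, angles in rad, forces in N, time in s.
With the tool pointing down it reaches from about 350 to 900 mm from the base axis. Payload 8.1 kg.
Tool frame: the origin (TCP) lies between the finger pads; the fingertips stand 8 mm ahead of it and the grasp point (between the pads) lies 11 mm behind it; z points along the fingers, x is the direction in which the jaws open and shut, and the axes are right-handed (so a half turn about z gives the same grasp; the last joint's range is limited). The gripper opens to 85 mm and grips with 20 to 120 N. Pads are 22 mm wide; open, the fingers measure 114 mm over their backs; the gripper's body (76 mm by 85 mm) begins 54 mm behind the grasp point. The pads swing forward as they close: fully open they stand 13 mm farther back than shut.
Start: joints at [-1.428, 0.434, 0.025, 1.573, -0.012, 1.134, -0.075], TCP at [152.109, 606.221, 239.323] pointing down, gripper open.
Joint ranges: [-2.62, 2.62], [-0.44, 2.09], [-1.27, 1.32], [0.08, 2.57], [-1.32, 4.46], [0.12, 2], [-2.74, 2.74]. Speed limits (rad/s): [2.22, 2.22, 3.01, 3.01, 3.14, 3.14, 3.14].

### API

Orientations are given as a unit quaternion [w, x, y, z].
In Python, from cell import telemetry, cams, manip gives the robot as it stands.
- The arm moves only by the tool arm_command, never from a script. Its argument "plan" is one flat list of numbers, 4 for each row, row after row: the shift along the tool's x, y, z in mm, then the turn about the tool's z in degrees. A call has 1 to 8 rows; each row is the pose to reach, as a shift and turn from the pose commanded when the call began, along the tool's axes at that moment; what a row does not reach only later rows make up. A row lasts 1/8 s, in which the tool goes at most 62.5 mm and 10.7 degrees, less where a joint would pass 70% of its speed; a pose out of reach is approached as far as the arm can. A call with a gripper value outside its range is refused whole. "grip" is the finger opening in mm, from 0 to 85.4, set as the call begins (left out, the last holds). The fingers move at their own pace and stop on an object; "grip_force" is the grip in N (left out, the last holds). Time passes only in rows, so rows that repeat a pose let the fingers close. It gives the time, the measured TCP pose, the force and the opening at its end, in the units of the state.
- telemetry.sense(): the state, without advancing time (a new reading comes with each control period).
- cams.camera(name): name is "scene" or "side" or "wrist"; returns a dict with "color" (420x560x3 uint8, red, green, blue), "depth" (420x560 float32, mm along the optical axis (not along the pixel's ray), 0 where there is no reading), "fx", "fy", "cx", "cy" (pixels), "D" ([k1, k2, p1, p2, k3] as OpenCV has them; the pictures are not rectified), "camera_from_world" (4x4, takes a point from world to camera coordinates). Camera axes: x right, y down, z forward; pixel columns grow to the right and rows downward; lengths in mm; the calibration is good to about 2 mm. A picture is of the moment at which its call begins.
- manip.finish_job(): hands the job in, once; it reports no verdict.
The state is a dict: "clock": time; "joint_positions": joint angles; "qvel": joint speeds; "joint_efforts": joint torques, N m; "ee_pos": TCP position; "ee_rot": TCP orientation; "contact_force": force on the tool from outside, world axes, zero at the start; "ft_torque": the same for the moment, N m; "finger_gap": opening from 0.0 (shut) to 1.0 (fully open).
Only numpy, scipy, OpenCV 4.12 (cv2) and the standard library are available. Lean on these libraries where they do the work, as an engineer would, in place of code of your own. Each camera call takes 0.05 s, during which the arm holds its last target. There are 200 camera calls.

### The job

The lid is lying on the blue dowel case, but the four yellow flaps round its edge are still sprung up. Press each flap down with a fingertip until it clicks flat, all the way round. Press only: do not pick up, tip or push the case away, leave the other things on the bench where they are, and finish with the hand clear.

Things in the scene. Friction and masses are not known exactly. Their poses are not given: they have to be found in the camera images.
- case: blue dowel case, 150 (own x) x 190 mm (own y), loose on the bench, about 0.8 kg. Origin: centre of underside, z up. Walls 50 mm high. Clear lid panel (98 x 138 mm, top at 51 mm) with a black knob (24 mm wide, top at 67 mm) amid four yellow flaps, one per side, and four white rigid corners (26 x 26 mm, top at 56 mm, level with shut flaps). Pressing a flap straight down does not tip it
- flap_front (a joint): snap flap on the case's own -x side (150 mm direction), flap 134 mm long: opening in rad, 0 = shut flat, 0.45 = sprung up (outer edge 11 mm higher). Yellow, 26 mm wide, hinged on its inner edge, 26 mm inside the outer wall. Pressed, it resists with 9 to 12 N at the press point, at about 0.2 rad snaps under two black spring clips near its ends, pulls itself to 0 and stays; let go sooner it springs up
- flap_front_press (a point): press point of that flap (small black bar): on its top face at mid-length, 17 mm out from the hinge, 9 mm in from the outer edge; moves with the flap; 56 mm above the case's underside when shut, about 63 mm when open. Its x axis points outwards across the flap
- flap_back (a joint): snap flap on the case's own +x side, flap 134 mm long: opening in rad, 0 = shut flat, 0.45 = sprung up (outer edge 11 mm higher). Yellow, 26 mm wide, hinged on its inner edge, 26 mm inside the outer wall. Pressed, it resists with 9 to 12 N at the press point, at about 0.2 rad snaps under two black spring clips near its ends, pulls itself to 0 and stays; let go sooner it springs up
- flap_back_press (a point): press point of that flap (small black bar): on its top face at mid-length, 17 mm out from the hinge, 9 mm in from the outer edge; moves with the flap; 56 mm above the case's underside when shut, about 63 mm when open. Its x axis points outwards across the flap
- flap_left (a joint): snap flap on the case's own +y side, flap 94 mm long: opening in rad, 0 = shut flat, 0.45 = sprung up (outer edge 11 mm higher). Yellow, 26 mm wide, hinged on its inner edge, 26 mm inside the outer wall. Pressed, it resists with 9 to 12 N at the press point, at about 0.2 rad snaps under two black spring clips near its ends, pulls itself to 0 and stays; let go sooner it springs up
- flap_left_press (a point): press point of that flap (small black bar): on its top face at mid-length, 17 mm out from the hinge, 9 mm in from the outer edge; moves with the flap; 56 mm above the case's underside when shut, about 63 mm when open. Its x axis points outwards across the flap
- flap_right (a joint): snap flap on the case's own -y side, flap 94 mm long: opening in rad, 0 = shut flat, 0.45 = sprung up (outer edge 11 mm higher). Yellow, 26 mm wide, hinged on its inner edge, 26 mm inside the outer wall. Pressed, it resists with 9 to 12 N at the press point, at about 0.2 rad snaps under two black spring clips near its ends, pulls itself to 0 and stays; let go sooner it springs up
- flap_right_press (a point): press point of that flap (small black bar): on its top face at mid-length, 17 mm out from the hinge, 9 mm in from the outer edge; moves with the flap; 56 mm above the case's underside when shut, about 63 mm when open. Its x axis points outwards across the flap
- offcut: dark wood offcut, 40 x 90 x 28 mm high, lying near the case; a bystander; origin at the centre of its underside
- tape: orange tape measure, 65 x 35 x 60 mm high, standing near the case; a bystander; origin at the centre of its underside
- foot: small turned wooden furniture foot, 52 mm wide, 56 mm high, standing near the case; a bystander; origin at the centre of its underside
- glue: white glue bottle with orange cap, 60 mm wide, 160 mm high, standing to the left; a bystander; origin at the centre of its underside
- mug: blue cup, 76 mm wide, 90 mm high, to the left; a bystander; origin at the centre of its underside
- screwdriver: screwdriver lying on the right of the bench, handle towards the robot; a bystander
- brush: dusting brush lying on the right of the bench, handle towards the robot; a bystander

How it is judged:
By the outcome, as a careful person would: the job done as asked, in the order asked, and still so for the second after the job is handed in, with the robot touching nothing.
It also fails if it takes over 42 s, if anything falls off the work surface, if the arm or the gripper's body presses on something with over 40 N, if the wrist force passes 120 N, or if a joint passes its speed limit or range.

## Working session

There is one attempt and no reset: what is moved stays moved. The work goes in short steps, Python scripts to look and compute and a tool call to move; the robot and the scene stay as the last step left them, time stands still between calls to the robot, and variables do not carry over. Pictures are saved under pics/ and viewed, about 8 in all and at most 12, crops included, and the job is handed in when it is done.

Besides the shell and the picture viewer there is one more tool, called after "Request:" by a JSON object that holds its "fn" and its "kwargs", one argument or row to a line. arm_command: Moves the arm, as the interface text tells. Its arguments: {"type":"object","properties":{"plan":{"type":"array"},"grip":{"type":"number"},"grip_force":{"type":"number"}},"required":["plan"]}

```bash
mkdir -p pics; ls; python3 - <<'E'
from cell import telemetry, cams
import cv2,pickle,numpy as np
s=telemetry.sense();print(s)
ims=[]
for n in("scene","side"):
    c=cams.camera(n);pickle.dump(c,open(n+".pkl","wb"));ims.append(c["color"][:,:,::-1]);print(n,c["fx"],c["cx"],c["D"],c["camera_from_world"].round(3).tolist() if hasattr(c["camera_from_world"],'round') else c["camera_from_world"])
    cv2.imwrite(f"pics/{n}0.png",ims[-1])
E
```

```text
pics
{'clock': 0.0, 'joint_positions': array([-1.4275818 ,  0.435232  ,  0.02498971,  1.57414072, -0.01160152,
        1.13399752, -0.07511872]), 'qvel': array([ 5.39485289e-05, -3.20572506e-03,  7.62272058e-04, -2.49982893e-04,
        2.08195160e-04, -4.41917076e-04, -6.13327225e-06]), 'joint_efforts': array([ 6.13657521e-04, -6.70451331e+01,  1.02503445e+00, -3.16214490e+01,
        1.53558754e-02,  1.20712546e-02, -4.01061584e-05]), 'ee_pos': array([152.03087819, 605.69528688, 238.50368051]), 'ee_rot': array([ 5.60314486e-04,  7.88494539e-01,  6.15041214e-01, -5.93551809e-04]), 'contact_force': array([0.85606561, 0.03173019, 0.13317614]), 'ft_torque': array([ 0.03192637, -0.03292889,  0.00221609]), 'finger_gap': 0.9985966594167037}
scene 480.1956327824821 279.3658530414652 [-0.05427129  0.          0.          0.          0.        ] [[-0.765, 0.643, -0.018, 462.209], [0.487, 0.561, -0.67, -249.73], [-0.421, -0.521, -0.742, 1652.892], [0.0, 0.0, 0.0, 1.0]]
side 435.33336682450323 287.6231848467463 [-0.12999057  0.          0.          0.          0.        ] [[-0.729, -0.685, 0.009, 421.647], [-0.499, 0.522, -0.692, 335.415], [0.469, -0.509, -0.722, 894.207], [0.0, 0.0, 0.0, 1.0]]
```

View pics/scene0.png

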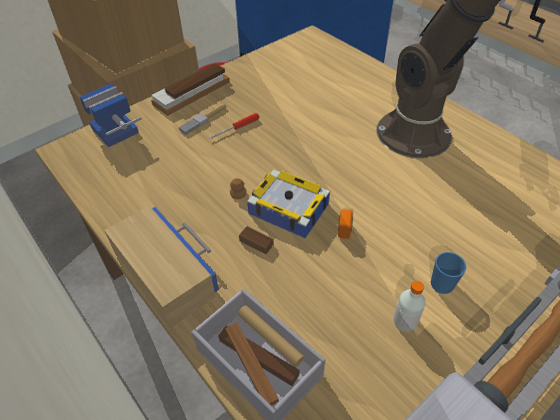

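View pics/side0.png

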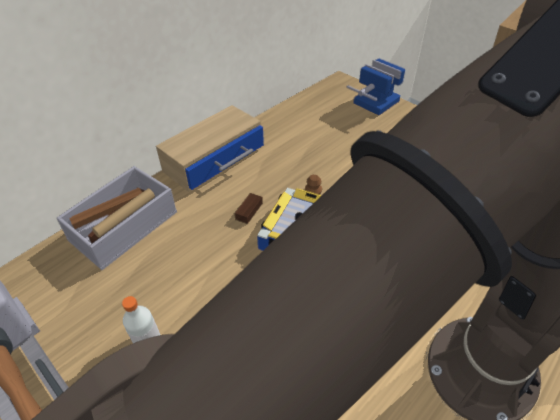

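The scene view shows the case around (289,200) with its knob at (289,195), the foot at (237,187), the tape at (346,222) and the offcut at (256,240). In the side view the arm hides most of the case.

```bash
cat > h.py <<'E'
import numpy as np,cv2
def rays(c,px,z):
    K=np.array([[c["fx"],0,c["cx"]],[0,c["fy"],c["cy"]],[0,0,1.]])
    u=cv2.undistortPoints(np.array(px,float).reshape(-1,1,2),K,np.array(c["D"])).reshape(-1,2)
    T=np.array(c["camera_from_world"]);R=T[:3,:3];o=-R.T@T[:3,3]
    d=np.c_[u,np.ones(len(u))]@R
    return o+d*((z-o[2])/d[:,2])[:,None]
def blobs(m,amin=3):
    n,l,s,c=cv2.connectedComponentsWithStats(m.astype(np.uint8))
    return [(s[i,4],c[i].round(1)) for i in range(1,n) if s[i,4]>=amin]
E
python3 - <<'E'
from h import *;import pickle
c=pickle.load(open("scene.pkl","rb"));im=c["color"][150:255,220:365]
cv2.imwrite("pics/crop.png",cv2.resize(im[:,:,::-1],None,fx=5,fy=5,interpolation=cv2.INTER_CUBIC))
h=cv2.cvtColor(im,cv2.COLOR_RGB2HSV)
y,x=np.mgrid[:105,:145]
case=(abs(x-69)<45)&(abs(y-50)<35)
off=np.array([220,150])
for n,m,z in(("knob",(h[...,2]<60)&case,62),("white",(h[...,1]<45)&(h[...,2]>190)&case,56),("yellow",(h[...,0]>22)&(h[...,0]<33)&(h[...,1]>200)&(h[...,2]>140),60)):
    for a,p in blobs(m): print(n,a,p+off,rays(c,[p+off],z)[0].round(1))
E
```

```text
knob 21 [298.7 180. ] [493.7 -40.5  62. ]
knob 14 [263.6 183.7] [581.7 -96.8  62. ]
knob 48 [288.2 194.7] [556.1 -15.7  62. ]
knob 3 [252.3 193.7] [631.7 -86.7  62. ]
knob 28 [324.1 203.5] [501.9  76.7  62. ]
knob 10 [313.8 204.3] [525.9  59.9  62. ]
knob 38 [258.2 210.1] [658.1 -25.9  62. ]
knob 34 [312.9 219.3] [565.5  99.   62. ]
knob 40 [291.6 224. ] [620.7  73.4  62. ]
white 32 [274.7 172.6] [ 523.3 -116.3   56. ]
white 28 [324.5 191.8] [465.3  40.4  56. ]
white 35 [252.7 199.3] [641.3 -73.1  56. ]
white 38 [303.7 220.5] [584.  82.  56.]
yellow 271 [298.8 182.1] [497.9 -35.3  60. ]
yellow 76 [267.6 182.7] [569.  -93.9  60. ]
yellow 4 [261.5 182.5] [ 582.1 -106.4   60. ]
yellow 23 [257.3 189.6] [609.5 -91.7  60. ]
yellow 132 [313.1 205.1] [528.2  59.5  60. ]
yellow 140 [278.3 208.9] [611.6   6.1  60. ]
```

View pics/crop.png

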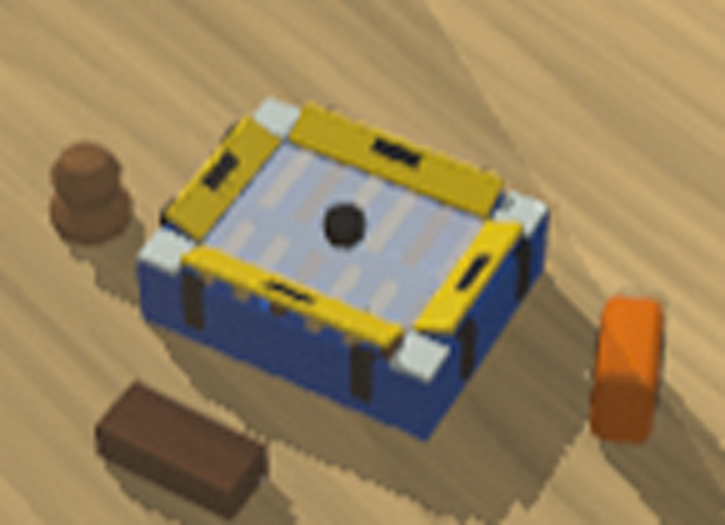

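The white corners put the case at about (554,-16) with a yaw of 20°. I'll move over it with the fingers shut and look from closer.

Request:
{"fn": "arm_command", "kwargs": {
  "plan": [-34, 36, 0, -4, -68, 72, 0, -8, -102, 108, 0, -12, -136, 144, 0, -17, -170, 180, 0, -21, -204, 216, 0, -25, -238, 252, 0, -30, -272, 288, 0, -34],
  "grip": 0
}}

```text
clock: 1.1
ee_pos: [365.8, 270.7, 239.2]
ee_rot: [0.0, 0.573, 0.819, -0.0]
contact_force: [-0.2, -0.2, 0.5]
finger_gap: -0.001
```

```bash
cat > t.py <<'E'
import sys,numpy as np
from scipy.spatial.transform import Rotation as R
from cell import telemetry
s=telemetry.sense();w,x,y,z=s["ee_rot"];r=R.from_quat([x,y,z,w]).as_matrix()
print(s["clock"],s["ee_pos"].round(1),"F",s["contact_force"].round(1),"gap",s["finger_gap"],"yaw x",np.degrees(np.arctan2(r[1,0],r[0,0])).round(1))
a=[float(v) for v in sys.argv[1:]]
for i in range(0,len(a),3): print(a[i:i+3],"-> tool shift",(r.T@(np.array(a[i:i+3])-s["ee_pos"])).round(1))
E
python3 t.py 554 -16 239
```

```text
1.1 [365.8 270.7 239.2] F [-0.2 -0.2  0.5] gap -0.001087430563492791 yaw x 110.1
[554.0, -16.0, 239.0] -> tool shift [-3.338e+02  7.840e+01  2.000e-01]
```

Request:
{"fn": "arm_command", "kwargs": {
  "plan": [-42, 10, 0, 0, -84, 20, 0, 0, -126, 30, 0, 0, -168, 40, 0, 0, -210, 50, 0, 0, -252, 60, 0, 0, -294, 70, 0, 0, -334, 78, 0, 0]
}}

```text
clock: 2.1
ee_pos: [552.8, -16.4, 239.0]
ee_rot: [-0.0, 0.574, 0.819, -0.0]
contact_force: [0.7, 0.7, -0.8]
finger_gap: 0.003
```

Request:
{"fn": "arm_command", "kwargs": {
  "plan": [0, 0, 0, 0, 0, 0, 0, 0]
}}

```text
clock: 2.35
ee_pos: [551.8, -14.5, 238.9]
ee_rot: [-0.001, 0.574, 0.819, -0.0]
contact_force: [-0.1, 0.4, -0.6]
finger_gap: -0.002
```

```bash
python3 - <<'E'
from h import *;from cell import cams;import pickle
c=cams.camera("wrist");pickle.dump(c,open("wrist.pkl","wb"));im=c["color"]
cv2.imwrite("pics/w1.png",im[:,:,::-1])
h=cv2.cvtColor(im,cv2.COLOR_RGB2HSV)
for n,m,z in(("black",(h[...,2]<60),63),("white",(h[...,1]<45)&(h[...,2]>190),56),("yellow",(h[...,0]>22)&(h[...,0]<33)&(h[...,1]>180)&(h[...,2]>120),60)):
    for a,p in blobs(m,60): print(n,a,p,rays(c,[p],z)[0].round(1))
E
python3 t.py
```

```text
black 540 [454.4 187.4] [501.3 119.8  63. ]
black 312 [188.1 193.1] [585.1 -95.8  63. ]
black 276 [380.  192.7] [528.   60.4  63. ]
black 540 [284. 192.] [555.9 -18.   63. ]
black 44432 [284.6 369.8] [729.1  44.9  63. ]
white 757 [382.3 117.2] [468.5  38.2  56. ]
white 841 [185.6 118.4] [ 525.9 -116.8   56. ]
white 14619 [283.3 187.2] [553.6 -19.5  56. ]
white 583 [195.9 256.1] [643.1 -73.9  56. ]
white 563 [373. 254.] [584.8  80.3  56. ]
yellow 3894 [281.4 118.8] [498.8 -40.8  60. ]
yellow 2821 [377.  188.6] [526.   57.4  60. ]
yellow 2848 [190.8 189.1] [581.8 -95.1  60. ]
yellow 3596 [284.2 255.6] [612.8   2.7  60. ]
2.4 [551.7 -14.  239. ] F [ 0.4  0.6 -0.3] gap 0.001215949408589125 yaw x 110.0
```

View pics/w1.png

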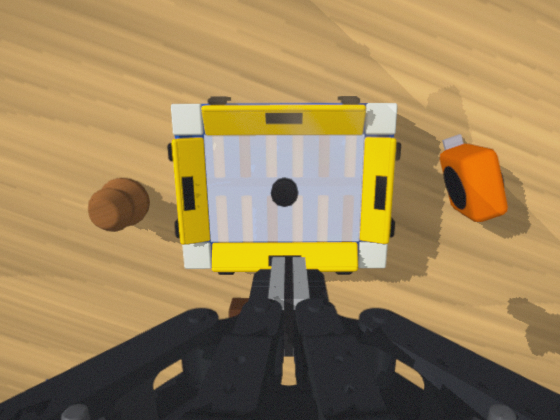

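The wrist view shows the four flaps up, the knob at (284,192) and the bars at (284,118), (188,193) and (380,193). The case centre is (556,-17.7) with yaw 20°. I'll start with the -x flap.

Request:
{"fn": "arm_command", "kwargs": {
  "plan": [-5, -32, 20, 0, -5, -63, 50, 0, -5, -63, 90, 0, -5, -63, 125, 0, -5, -63, 144, 0, -5, -63, 144, 0]
}}

```text
clock: 3.15
ee_pos: [493.5, -40.0, 94.3]
ee_rot: [-0.001, 0.573, 0.819, -0.001]
contact_force: [-0.3, 0.1, 0.8]
finger_gap: 0.002
```

```bash
python3 t.py 494 -40.3 64
```

```text
3.15 [493.5 -40.   94.3] F [-0.3  0.1  0.8] gap 0.0015348057098412392 yaw x 110.0
[494.0, -40.3, 64.0] -> tool shift [-0.5  0.5 30.3]
```

Request:
{"fn": "arm_command", "kwargs": {
  "plan": [0, 0, 8, 0, 0, 0, 15, 0, 0, 0, 20, 0, 0, 0, 23, 0, 0, 0, 26, 0, 0, 0, 28, 0]
}}

```text
clock: 3.9
ee_pos: [493.6, -41.8, 67.4]
ee_rot: [-0.001, 0.574, 0.819, -0.001]
contact_force: [-3.9, -0.9, 6.5]
finger_gap: 0.003
```

Request:
{"fn": "arm_command", "kwargs": {
  "plan": [0, 0, 1, 0, 0, 0, 2, 0, 0, 0, 3, 0, 0, 0, 3, 0]
}}

```text
clock: 4.4
ee_pos: [495.1, -41.2, 64.2]
ee_rot: [0.0, 0.574, 0.819, 0.0]
contact_force: [0.7, 0.8, 0.6]
finger_gap: -0.002
```

Request:
{"fn": "arm_command", "kwargs": {
  "plan": [0, 0, -20, 0, 0, 0, -36, 0, 29, 22, -36, 0, 58, 44, -36, 0, 86, 66, -36, 0, 86, 66, -32, 0, 86, 66, -32, 0]
}}

```text
clock: 5.28
ee_pos: [527.2, 61.5, 95.9]
ee_rot: [-0.0, 0.574, 0.819, -0.0]
contact_force: [0.4, -2.1, 0.1]
finger_gap: 0.001
```

```bash
python3 t.py 526.6 63.1 64; cat > p.py <<'E'
from h import *;from cell import cams;import pickle,sys
c=cams.camera("wrist");cv2.imwrite(sys.argv[1],c["color"][:,:,::-1])
E
python3 p.py pics/w2.png
```

```text
5.275 [527.2  61.5  95.9] F [ 0.4 -2.1  0.1] gap 0.0010167488523720096 yaw x 109.9
[526.6, 63.1, 64.0] -> tool shift [ 1.7  0.1 31.9]
```

View pics/w2.png

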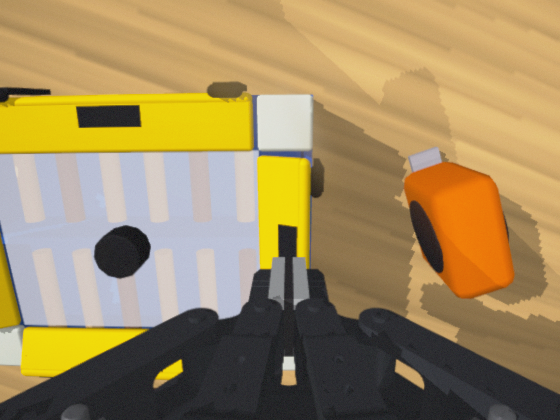

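The front flap (top) looks about level with its corner. I'll check with depth.

```bash
cat > d.py <<'E'
# height of yellow pixels per case side vs offset from centre
from h import *;from cell import cams
import sys
c=cams.camera(sys.argv[1] if len(sys.argv)>1 else "wrist");h=cv2.cvtColor(c["color"],cv2.COLOR_RGB2HSV)
m=(h[...,0]>22)&(h[...,0]<33)&(h[...,1]>180)&(h[...,2]>100)&(c["depth"]>0)
v,u=np.nonzero(m);K=np.array([[c["fx"],0,c["cx"]],[0,c["fy"],c["cy"]],[0,0,1.]])
n=cv2.undistortPoints(np.c_[u,v].astype(float).reshape(-1,1,2),K,np.array(c["D"])).reshape(-1,2)
d=c["depth"][v,u];T=np.array(c["camera_from_world"])
P=(np.c_[n*d[:,None],d]-T[:3,3])@T[:3,:3]
q=P[:,:2]-[556,-17.7];a=np.radians(20);x=q@[np.cos(a),np.sin(a)];y=q@[-np.sin(a),np.cos(a)]
for nm,o,t in(("front",-x,y),("back",x,y),("left",y,x),("right",-y,x)):
    e=49 if nm in("front","back") else 69
    for lo,hi in((0,8),(18,28)):
        for tl,th in ((-70,-10),(10,70)):
            s=(o-e>lo)&(o-e<hi)&(t>tl)&(t<th)&(P[:,2]>40)&(P[:,2]<80)
            s&=(abs(t)<(67 if e==49 else 47))
            if s.sum()>15: print(nm,lo,hi,"t",tl,s.sum(),np.median(P[s,2]).round(1))
E
python3 d.py
```

```text
front 0 8 t -70 1495 56.6
front 0 8 t 10 1891 56.6
front 18 28 t -70 1541 56.3
front 18 28 t 10 2153 56.3
back 0 8 t -70 1637 58.8
back 18 28 t -70 368 66.4
back 18 28 t 10 175 66.6
left 0 8 t -70 1215 59.0
left 18 28 t -70 1006 66.6
right 0 8 t 10 772 58.1
```

The front flap is shut: it reads 56.3 to 56.6 mm all along. Next is the left flap.

Request:
{"fn": "arm_command", "kwargs": {
  "plan": [1, 0, 10, 0, 1, 0, 18, 0, 1, 0, 22, 0, 1, 0, 25, 0, 1, 0, 28, 0, 1, 0, 31, 0, 1, 0, 33, 0, 1, 0, 33, 0]
}}

```text
clock: 6.38
ee_pos: [527.4, 63.2, 63.8]
ee_rot: [0.0, 0.574, 0.819, 0.0]
contact_force: [-2.8, 0.6, 8.4]
finger_gap: -0.004
```

Request:
{"fn": "arm_command", "kwargs": {
  "plan": [0, 0, -20, 0, 0, 0, -36, 0, -29, 22, -36, 0, -58, 44, -36, 0, -86, 66, -36, 0, -86, 66, -32, 0, -86, 66, -32, 0]
}}

```text
clock: 7.25
ee_pos: [617.6, 4.9, 94.8]
ee_rot: [-0.001, 0.574, 0.819, -0.0]
contact_force: [0.6, -0.3, 0.9]
finger_gap: -0.001
```

```bash
python3 t.py 618 4.9 64; python3 d.py
```

```text
7.25 [617.6   4.9  94.8] F [ 0.6 -0.3  0.9] gap -0.0009067959386862219 yaw x 109.9
[618.0, 4.9, 64.0] -> tool shift [-0.1  0.4 30.8]
front 0 8 t 10 46 54.1
back 0 8 t -70 2095 58.9
back 0 8 t 10 2064 58.9
back 18 28 t -70 1384 66.6
back 18 28 t 10 1285 66.6
left 0 8 t -70 1642 56.4
left 0 8 t 10 1315 56.5
left 18 28 t -70 1229 56.2
left 18 28 t 10 1001 56.3
right 0 8 t -70 1922 58.8
right 0 8 t 10 1541 58.8
right 18 28 t -70 1312 66.5
right 18 28 t 10 1039 66.5
```

The left flap is shut. Next is the back flap.

Request:
{"fn": "arm_command", "kwargs": {
  "plan": [0, 0, 10, 0, 0, 0, 17, 0, 0, 0, 21, 0, 0, 0, 24, 0, 0, 0, 27, 0, 0, 0, 30, 0, 0, 0, 32, 0, 0, 0, 32, 0]
}}

```text
clock: 8.3
ee_pos: [619.4, 4.9, 63.9]
ee_rot: [0.001, 0.574, 0.819, 0.001]
contact_force: [0.1, 2.3, 5.9]
finger_gap: 0.001
```

Request:
{"fn": "arm_command", "kwargs": {
  "plan": [0, 0, -20, 0, 0, 0, -36, 0, -29, -22, -36, 0, -58, -44, -36, 0, -86, -66, -36, 0, -86, -66, -32, 0, -86, -66, -32, 0]
}}

```text
clock: 9.18
ee_pos: [585.7, -98.3, 95.1]
ee_rot: [-0.0, 0.574, 0.819, 0.0]
contact_force: [-0.3, 0.6, -0.0]
finger_gap: -0.003
```

```bash
python3 t.py 585.4 -98.5 64; python3 d.py
```

```text
9.175 [585.7 -98.3  95.1] F [-0.3  0.6 -0. ] gap -0.003011559769409135 yaw x 109.9
[585.4, -98.5, 64.0] -> tool shift [-0.1 -0.3 31.1]
front 0 8 t -70 1931 56.6
front 0 8 t 10 1034 56.5
front 18 28 t -70 2160 56.2
front 18 28 t 10 1136 56.2
back 0 8 t 10 1381 56.5
back 18 28 t -70 100 56.5
back 18 28 t 10 565 56.5
right 0 8 t -70 1090 59.0
right 18 28 t -70 1092 66.5
```

Request:
{"fn": "arm_command", "kwargs": {
  "plan": [0, 0, 10, 0, 0, 0, 17, 0, 0, 0, 21, 0, 0, 0, 24, 0, 0, 0, 27, 0, 0, 0, 30, 0, 0, 0, 32, 0, 0, 0, 32, 0]
}}

```text
clock: 10.22
ee_pos: [586.2, -99.3, 63.9]
ee_rot: [0.0, 0.574, 0.819, 0.0]
contact_force: [-1.3, -1.5, 7.0]
finger_gap: 0.002
```

Request:
{"fn": "arm_command", "kwargs": {
  "plan": [0, 0, -20, 0, 0, 0, -55, 0, 20, -20, -90, 0, 50, -40, -130, 0, 80, -40, -165, 0, 86, -40, -175, 0, 86, -40, -175, 0, 86, -40, -175, 0]
}}

```text
clock: 11.22
ee_pos: [518.5, -32.5, 237.0]
ee_rot: [-0.001, 0.575, 0.818, -0.001]
contact_force: [0.2, -0.4, -0.2]
finger_gap: -0.003
```

```bash
python3 t.py; python3 d.py; python3 p.py pics/w3.png
```

```text
11.225 [518.5 -32.5 237. ] F [ 0.2 -0.4 -0.2] gap -0.0030771066926485245 yaw x 109.9
front 0 8 t -70 537 56.5
front 0 8 t 10 520 56.5
front 18 28 t -70 589 56.3
front 18 28 t 10 595 56.3
back 0 8 t -70 273 56.5
back 0 8 t 10 298 56.5
back 18 28 t -70 183 56.6
back 18 28 t 10 213 56.6
left 0 8 t -70 382 56.5
left 0 8 t 10 322 56.5
left 18 28 t -70 320 56.3
left 18 28 t 10 271 56.4
right 0 8 t -70 355 56.6
right 0 8 t 10 304 56.7
right 18 28 t -70 350 56.3
right 18 28 t 10 288 56.4
```

View pics/w3.png

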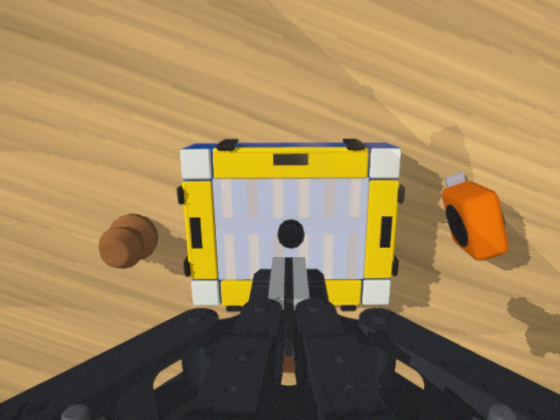

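All four flaps lie flat under their clips, and the hand is about 160 mm above the case.

```bash
python3 -c "
from cell import manip;print(manip.finish_job())"
```

```text
the job is handed in; nothing more can be done
None
```

All four flaps are shut. I pressed each one at its bar with the closed fingertips, in the order front, left, back, right, then lifted the hand about 160 mm clear above the case and handed the job in at about 11 s.

- **Flaps:** depth readings put every flap at 56.3–56.7 mm along its inner and outer edges. Open ones had read about 66.5 mm at the outer edge.
- **Forces:** at most 8.4 N upward was read, at the end of each move. The short peaks at each snap were not recorded.
- **Case and bystanders:** the final wrist image shows the case, foot and tape where they were. I did not re-measure them, and I did not check the offcut, glue, mug, screwdriver or brush again after the start. The arm touched nothing I know of besides the flaps.

No check failed or disagreed.

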